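# Cap the vent of the food carrier

## Task

Get the insulated food carrier ready: swing its carry handle off the lid, to the side away from the robot, until it seats in the catch at the end of its travel. Then take the vent cap from the worktop and press it, open end down, onto the stud in the middle of the lid until it clicks, and keep pressing after the click so that the cap squashes the rubber seal all the way down. Finish while still holding the cap pressed down like that with the gripper, and leave the shaker, jar and bowl where they stand.

Things in the scene. Friction and masses are not known exactly. Their poses are not given: they have to be found in the camera images.
- stud_foot (a point): centre of the food carrier's lid top, at the foot of the vent stud, 135 mm above the worktop. The carrier is a grey box with a metal lid, 180 mm (its x) by 260 mm (its y); heavy, it does not move. Axes are the carrier's: z up, x to the side the handle swings to (away from the robot, turned up to 0.35 rad either way), y along the hinge
- stud_top (a point): top of the upright vent stud in the middle of the lid, 29 mm above the lid. The stud is 23 mm thick up to 19 mm above the lid, then a cone to 8 mm thick at the top. Four small sprung balls stick out 4 mm around it, their centres 13 mm above the lid
- handle_hinge (a point): point on the handle's hinge axis, midway between its two pivots, 85 mm above the worktop, under the middle of the lid; the axis is the carrier's y. Axes are the carrier's
- handle_bar (a point): centre of the handle's cross bar, 170 mm from the hinge axis. The bar runs along the carrier's y between two thin steel arms 290 mm apart; its middle 120 mm is a black round sleeve 18 mm thick, the grip. Turns with the handle: its y is along the bar, its z points away from the hinge
- handle (a joint): carry handle angle: 0 = upright over the lid, grows as it swings to the carrier's +x side and down; 1.5 = end of travel, bar 97 mm above the worktop, 70 mm clear of the carrier. Stiff hinge (about 2 N at the bar), stays where left. From 1.24 the arms ride over sprung balls (about 4 N more); past 1.36 these push it on; seated behind them at 1.47 to 1.5
- cap_center (a point): centre (half-way up) of the vent cap: a ribbed grey plastic cylinder, 42 mm across, 42 mm high, about 60 g, closed on top, standing open end down on the worktop; its z axis is up. Inside: 33 mm bore, 30 mm deep, with a lip at the rim 4 mm high and 26 mm in diameter that snaps over the stud's balls
- cap_rim (a point): centre of the cap's open lower rim, 21 mm below its centre. Pressed on the stud: resistance starts with the rim 17 mm above the lid, peaks at 8 to 12 N, fades by about 12 mm and from 9 mm the cap is pulled down (the click), clicked below 6 mm; then the seal pushes back, 2 N at 5 mm rising to 8 N at 2 mm, where it is hard home. Let go, it stays on but the seal lifts it to about 5 mm
- seal (a joint): how far the seal is squashed, m: 0 = free, 0.003 = all the way down (8 N). The seal is a sprung rubber ring round the stud, 52 mm across, its top 5 mm above the lid when free, 2 mm when squashed
- shaker: metal shaker, 44 mm across and 92 mm high with a tapered top, stands near the cap; origin at the centre of its underside; leave alone
- jar: closed glass jar, 72 mm across and 110 mm high; origin at the centre of its underside; leave alone
- bowl: white bowl, 130 mm across and 60 mm high; origin at the centre of its underside; leave alone
Things that resemble listed ones, but are neither listed nor needed, are in the scene too. There is more than one size of the part that bears cap_center; the job needs the middle-sized.

How it is judged:
On the way, in this order (a step that is already met when the one before it is completed fails the run):
1. the handle is seated behind its end catch (value of joint handle above 1.44 rad), for 0.2 s.
2. the cap has clicked onto the stud (z of cap_center in the frame of stud_foot below 0.0275 m and horizontal distance between cap_center and stud_foot below 0.005 m and angle between cap_center's own z axis and vertical below 0.15 rad), for 0.1 s.
At the end, for the whole second after the job is handed in: The handle is still seated (joint above 1.44), the cap sits upright on the stud (within 5 mm of its axis, 0.15 rad), its rim less than 3.5 mm above the lid with the seal squashed by more than 2 mm of its 3 mm, and the fingers are still on the cap (over 3 N), holding it down (value of joint handle above 1.44 rad and value of joint seal above 0.002 m and z of cap_center in the frame of stud_foot below 0.0245 m and horizontal distance between cap_center and stud_foot below 0.005 m and angle between cap_center's own z axis and vertical below 0.15 rad and contact force between the fingers and cap above 3 N); the arm keeps its last pose, push and grip.
It fails at once if the shaker, jar or bowl is pushed more than 30 mm or knocked over (distance of any of shaker, jar, bowl from where it was at the start of the episode above 0.03 m or angle between any of shaker, jar, bowl's own z axis and vertical above 0.5 rad).
It also fails if it takes over 64 s, if anything falls off the work surface, if the arm or the gripper's body presses on something with over 40 N, if the wrist force passes 120 N, or if a joint passes its speed limit or range.

## Robot

A 6-joint arm with a two-finger parallel gripper is mounted at the origin on the work surface. World frame = base frame: x ahead of the robot, y to its left, z up, the work surface at z = 0. Lengths are in m, angles in rad, forces in N, time in s.
With the tool pointing down it reaches from about 0.375 to 0.975 m from the base axis. Payload 3.8 kg.
Tool frame: the origin (TCP) lies midway between the tips of the shut fingers; the grasp point (between the pads) lies 19 mm behind it; z points along the fingers, y is the direction in which the jaws open and shut (so a half turn about z gives the same grasp; the last joint's range is limited). The gripper opens to 85 mm and grips with 20 to 120 N. Pads are 22 mm wide; open, the fingers measure 114 mm over their backs; the gripper's body (76 mm by 85 mm) begins 54 mm behind the grasp point. The pads swing forward as they close: fully open they stand 13 mm farther back than shut.
Start: joints at [-1.194, 0.264, 1.604, -0, 1.274, -0.037], TCP at [0.271, -0.618, 0.231] pointing down, gripper open.
Joint ranges: [-2.63, 2.63], [-0.94, 2.18], [0.31, 2.57], [-1.31, 4.45], [0, 2.66], [-2.55, 2.55]. Speed limits (rad/s): [2.57, 2.57, 3.14, 3.14, 3.14, 3.14].

## Interface

Orientations are given as a unit quaternion [w, x, y, z].
In Python, from rig import * gives the robot as it stands. The module is installed in compiled form; this text tells all that it offers.
- The arm moves only by the tool apply_moves, never from a script. Its argument "deltas" is a list of rows, each a list of 7 numbers: the shift along the tool's x, y, z in cm, then the turn, a rotation vector about the tool's x, y, z in degrees, then the opening, from -1 (shut) to 1 (fully open), so that 0 is half open. In form: [[tx, ty, tz, ax, ay, az, jaw], ...]. A call has 1 to 12 rows; each row shifts and turns the commanded pose from where the row before left it, along the tool's axes as they then stand; what a row does not reach is not made up. A row lasts 1/10 s, in which the tool goes at most 50 mm and 8.59 degrees, less where a joint would pass 70% of its speed; a pose out of reach is approached as far as the arm can. A call is refused whole if a number of a shift passes 5 or a number of a turn 8.59, either way. A call with a gripper value outside its range is refused whole. The fingers move at their own pace and stop on an object; "force" is the grip in N (left out, the last holds). Time passes only in rows, so rows that do not move let the fingers close. It gives the time, the measured TCP pose, the force and the opening at its end, in the units of the state.
- read_state(): the state, without advancing time (a new reading comes with each control period).
- camera(name): name is "scene" or "top"; returns a dict with "frame" (384x512x3 uint8, blue, green, red), "vfov" (degrees; the focal length in pixels is half the picture's height over the tangent of half this angle, whatever the lens; pixels are square), "cx", "cy" (the principal point, pixels), "position" and "rotation" of the camera in the world. Camera axes: x right, y up, looking along -z (the intrinsics and any distortion apply to the point x, -y, -z); pixel columns grow to the right and rows downward; lengths in m; the calibration is good to about 2 mm. A picture is of the moment at which its call begins. There is no depth.
- job_done(): hands the job in, once; it reports no verdict.
Trained networks look in a picture, given as the dict that the camera call returned (one of the last four; its "shot" number tells which), for a name from the list of things; names that differ only in an ending like _2 or _b are one class to them, and where a whole thing is asked for, a point or a joint stands for the part that bears it (a point fixed in the world has none). Each returns a list of dicts, best first, with "p" (0 to 1); they miss things now and then, are a little off and sometimes report something else, mostly with a low value. They report only what shows in the picture. A call takes as long as a camera call. They do not tell look-alikes from the thing itself.
- search_frame(picture, label): "location" ([x, y, z] in m, in world coordinates, good to about 4 mm: the middle of the surface that is visible of it).
- trace(picture, label): "mask" (384x512 bool, what is visible of it).
The state is a dict: "clock": time; "q": joint angles; "qvel": joint speeds; "tau": joint torques, N m; "eef_pos": TCP position; "tcp_rot": TCP orientation; "wrist_force": force on the tool from outside, world axes, zero at the start; "ft_torque": the same for the moment, N m; "width": finger opening in m.
Only numpy, scipy, OpenCV 4.12 (cv2) and the standard library are available. Lean on these libraries where they do the work, as an engineer would, in place of code of your own. Each camera call takes 0.05 s, during which the arm holds its last target.

## Working session

There is one attempt and no reset: what is moved stays moved. The work goes in short steps, Python scripts to look and compute and a tool call to move; the robot and the scene stay as the last step left them, time stands still between calls to the robot, and variables do not carry over. Pictures are saved under pics/ and viewed, and the job is handed in when it is done.

Besides the shell and the picture viewer there is one more tool, called as name([rows], argument=value, ...), one row to a line, values as JSON. apply_moves: Moves the arm, as the interface text tells. Its arguments: {"type":"object","properties":{"deltas":{"type":"array","items":{"type":"array","items":{"type":"number"}}},"force":{"type":"number"}},"required":["deltas"]}

```bash
mkdir -p pics; cat > h.py <<'E'
from rig import *
import numpy as np, cv2
from scipy.spatial.transform import Rotation as R
def Rm(q): return R.from_quat([q[1],q[2],q[3],q[0]]).as_matrix()
E
python3 - <<'E'
from h import *
s=read_state(); print(s)
for n in ("scene","top"):
    c=camera(n); cv2.imwrite(f"pics/{n}0.png",c["frame"]); print({k:v for k,v in c.items() if k!="frame"})
    for l in ["stud_foot","stud_top","handle_hinge","handle_bar","cap_center","cap_rim","seal","shaker","jar","bowl"]:
        try: print(n,l,[(np.round(d["location"],3).tolist(),round(d["p"],2)) for d in search_frame(c,l)])
        except Exception as e: print(l,e)
print(read_state()["clock"])
E
```

```text
{'clock': 0.0, 'q': array([-1.19388574e+00,  2.64752733e-01,  1.60539276e+00,  2.08320806e-07,
        1.27369969e+00, -3.68936604e-02]), 'qvel': array([-3.72538442e-04, -2.25155374e-04,  1.76548196e-03, -6.59413991e-04,
       -4.51844163e-06,  5.11955776e-04]), 'tau': array([-3.78703204e-03, -5.15123677e+01, -3.67314613e+01, -5.08823405e-05,
        1.31854636e-02,  3.71919540e-06]), 'eef_pos': array([ 0.27114396, -0.61733854,  0.22995218]), 'tcp_rot': array([-1.11004177e-03,  9.78671389e-01,  2.05428925e-01, -1.90454893e-04]), 'wrist_force': array([-0.52848885,  0.24020418,  0.47720065]), 'ft_torque': array([-0.04099248, -0.01144637, -0.04127909]), 'width': 0.08558956797779145}
{'vfov': 47.76124909549786, 'cx': 253.61330527790523, 'cy': 195.94077723160825, 'position': array([ 1.17938894, -0.68660012,  0.82496534]), 'rotation': array([0.83417958, 0.43620474, 0.16661288, 0.29344507]), 'shot': 1}
scene stud_foot [([0.546, 0.103, 0.138], 0.59)]
scene stud_top []
scene handle_hinge [([0.541, 0.11, 0.138], 0.95)]
scene handle_bar [([0.53, 0.117, 0.255], 0.55)]
scene cap_center [([0.51, 
[... 436 characters left out ...]
: 257.61700904227246, 'cy': 187.5768707527117, 'position': array([0.49085182, 0.03905263, 1.17431791]), 'rotation': array([ 0.71130994,  0.03664782, -0.02821998, -0.70135493]), 'shot': 2}
top stud_foot [([0.51, -0.187, 0.041], 0.32)]
top stud_top [([0.502, 0.149, 0.135], 0.75)]
top handle_hinge []
top handle_bar [([0.53, 0.149, 0.256], 0.78)]
top cap_center [([0.514, -0.277, 0.052], 0.78), ([0.51, -0.189, 0.04], 0.5), ([0.507, -0.119, 0.035], 0.42)]
top cap_rim [([0.512, -0.19, 0.042], 0.71), ([0.506, -0.12, 0.029], 0.57), ([0.517, -0.274, 0.052], 0.54)]
top seal []
top shaker [([0.556, -0.361, 0.08], 0.68)]
top jar [([0.671, -0.232, 0.11], 0.82)]
top bowl [([0.458, 0.468, 0.026], 0.76)]
1.1
```

View pics/scene0.png

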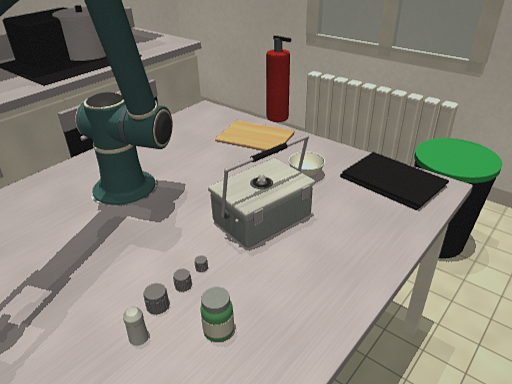

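View pics/top0.png

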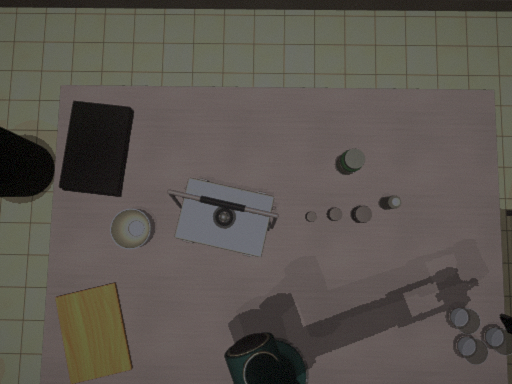

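```bash
cat >> h.py <<'E'
def fpx(c): return c["frame"].shape[0]/2/np.tan(np.radians(c["vfov"]/2))
def proj(c,P):
    p=Rm(c["rotation"]).T@(np.asarray(P,float)-c["position"]); f=fpx(c)
    return np.array([c["cx"]+f*p[0]/-p[2], c["cy"]-f*p[1]/-p[2]])
def ray(c,u,v):
    f=fpx(c); d=Rm(c["rotation"])@np.array([(u-c["cx"])/f,-(v-c["cy"])/f,-1.]); return c["position"],d/np.linalg.norm(d)
def onz(c,u,v,z):
    o,d=ray(c,u,v); return o+d*(z-o[2])/d[2]
def tri(l):
    A=np.zeros((3,3));b=np.zeros(3)
    for c,u,v in l:
        o,d=ray(c,u,v);M=np.eye(3)-np.outer(d,d);A+=M;b+=M@o
    x=np.linalg.solve(A,b); return x
def crop(c,x0,y0,x1,y1,k,name):
    cv2.imwrite("pics/"+name,cv2.resize(c["frame"][y0:y1,x0:x1],None,fx=k,fy=k,interpolation=cv2.INTER_CUBIC))
E
python3 - <<'E'
from h import *
s=camera("scene");t=camera("top")
for c,n in((s,"scene"),(t,"top")):
    print(n,"base",proj(c,[0,0,0]),"tcp",proj(c,read_state()["eef_pos"]))
    for l in ["shaker","jar","bowl","cap_center"]:
        for d in trace(c,l)[:3]:
            m=d["mask"];ys,xs=np.where(m);print(n,l,round(d["p"],2),xs.mean().round(1),ys.mean().round(1),xs.min(),xs.max(),ys.min(),ys.max())
crop(s,120,160,340,350,3,"s1.png");crop(t,160,140,410,270,3,"t1.png")
E
```

```text
scene base [123.94494267 186.85549499] tcp [-70.36726845 269.76595402]
scene shaker 0.9 135.2 325.7 123 147 307 344
scene shaker 0.73 261.2 161.5 221 307 135 215
scene jar 0.94 216.7 313.6 200 233 287 341
scene bowl 0.57 307.5 162.7 288 324 151 177
scene cap_center 0.89 182.3 279.5 174 191 268 291
scene cap_center 0.8 155.9 298.1 143 168 283 313
scene cap_center 0.52 200.9 263.0 195 207 255 271
top base [271.6820853 373.7621516] tcp [513.34620252 308.39285235]
top shaker 0.72 389.6 202.6 379 400 196 209
top shaker 0.16 223.7 216.6 215 232 208 225
top jar 0.81 350.2 160.9 336 364 149 173
top bowl 0.85 130.0 228.3 110 150 209 248
top bowl 0.65 223.7 219.2 216 232 211 225
top cap_center 0.72 334.0 213.6 327 341 207 220
top cap_center 0.53 310.2 216.3 305 315 212 221
```

View pics/s1.png

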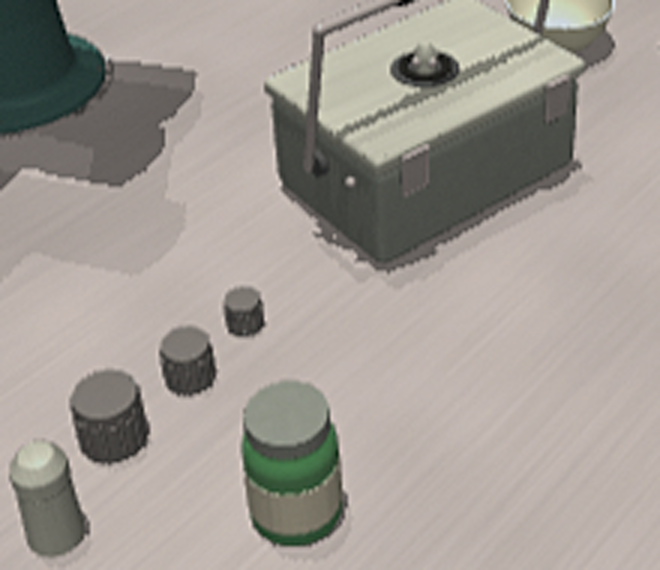

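View pics/t1.png

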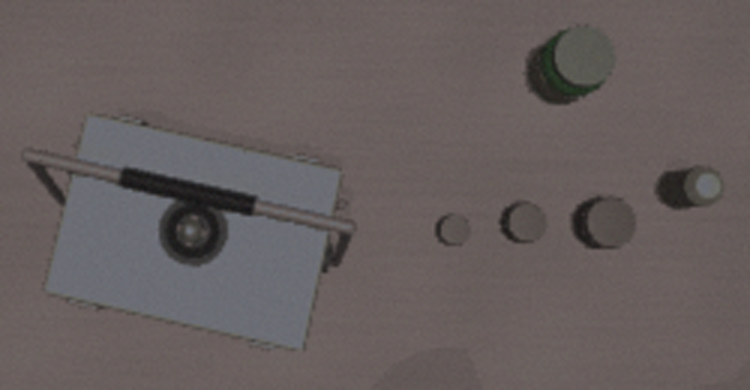

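```bash
python3 - <<'E'
from h import *
s=camera("scene");t=camera("top")
print("cap mid", onz(s,182.3,279.5,.024), onz(t,334.0,213.6,.04), tri([(s,182.3,279.5),(t,334,213.6)]))
print("small", onz(s,200.9,263,.018), onz(t,310.2,216.3,.03))
print("jar", onz(s,216.7,313.6,.055), onz(t,350.2,160.9,.1))
print("bowl", onz(s,307.5,162.7,.04), onz(t,130,228.3,.05))
E
```

```text
cap mid [ 0.51730937 -0.19738922  0.024     ] [ 0.51434324 -0.19383378  0.04      ] [ 0.51526395 -0.19686681  0.02230582]
small [ 0.50630708 -0.12009701  0.018     ] [ 0.5046884  -0.11871322  0.03      ]
jar [ 0.68342325 -0.24131496  0.055     ] [ 0.67630291 -0.23232427  0.1       ]
bowl [0.45521477 0.47223242 0.04      ] [0.45781818 0.45972054 0.05      ]
```

```bash
python3 - <<'E'
from h import *
s=camera("scene");t=camera("top")
q=[(189,177.7),(273.7,196.7),(261.3,256.7),(175,237.3)]
P=np.array([onz(t,*p,.135) for p in q]); print(P.round(4), P.mean(0))
for i in range(4):
    d=P[(i+1)%4]-P[i]; print(np.linalg.norm(d).round(4), np.arctan2(d[1],d[0]).round(3))
print("scene lid",[onz(s,*p,.135).round(4) for p in [(209,189.3),(245,215),(314.3,181.7)]])
print("stud", onz(s,261.3,175.7,.164), onz(t,224,216.7,.164))
print("bar t",onz(t,200.7,199.3,.255),onz(t,244.3,208.3,.255),onz(t,222.3,203.8,.255))
crop(s,200,120,340,230,5,"s2.png")
E
```

```text
[[0.6133 0.2579 0.135 ]
 [0.5599 0.004  0.135 ]
 [0.3836 0.0384 0.135 ]
 [0.436  0.2935 0.135 ]] [0.49817532 0.14845265 0.135     ]
0.2595 -1.778
0.1796 2.949
0.2604 1.368
0.1809 -0.198
scene lid [array([0.4019, 0.0316, 0.135 ]), array([0.5649, 0.001 , 0.135 ]), array([0.6207, 0.2508, 0.135 ])]
stud [0.50514652 0.14570677 0.164     ] [0.4983334  0.14723552 0.164     ]
bar t [0.5423786  0.19992034 0.255     ] [0.52036814 0.08474572 0.255     ] [0.53134527 0.14275051 0.255     ]
```

View pics/s2.png

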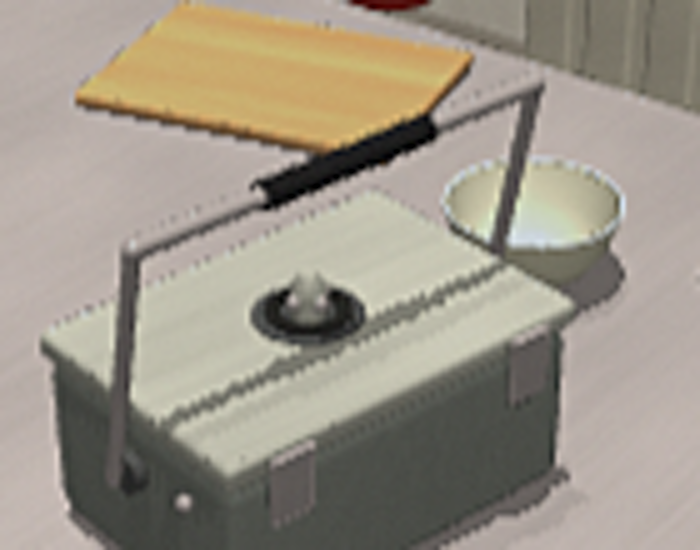

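apply_moves([
  [0, 0, -1.3, 0, 0, -7.8, -1],
  [0, 0, -1.3, 0, 0, -7.8, -1],
  [0, 0, -1.3, 0, 0, -7.8, -1],
  [0, 0, -1.3, 0, 0, -7.8, -1],
  [0, 0, -1.3, 0, 0, -7.8, -1],
  [0, 0, -1.3, 0, 0, -7.8, -1],
  [0, 0, -1.3, 0, 0, -7.8, -1],
  [4, 0.2, 0, 0, 0, 0, -1],
  [4, 0.2, 0, 0, 0, 0, -1],
  [4, 0.2, 0, 0, 0, 0, -1],
  [4, 0.2, 0, 0, 0, 0, -1],
  [4, 0.2, 0, 0, 0, 0, -1],
], force=40)

```text
clock: 3.0
eef_pos: [0.3219, -0.4227, 0.3224]
tcp_rot: [0.0, 0.776, 0.631, 0.0]
wrist_force: [0.8, -0.4, 0.9]
width: -0.0001
```

apply_moves([
  [4, 0.2, 0, 0, 0, 0, -1],
  [4, 0.2, 0, 0, 0, 0, -1],
  [4, 0.2, 0, 0, 0, 0, -1],
  [4, 0.2, 0, 0, 0, 0, -1],
  [4, 0.2, 0, 0, 0, 0, -1],
  [4, 0.2, 0, 0, 0, 0, -1],
  [4, 0.2, 0, 0, 0, 0, -1],
  [0, 0, 0, 0, 0, 0, -1],
])

```text
clock: 3.8
eef_pos: [0.3929, -0.149, 0.3227]
tcp_rot: [-0.0, 0.774, 0.634, 0.001]
wrist_force: [-0.9, 0.3, -0.1]
width: 0.0001
```

```bash
cat >> h.py <<'E'
ST=np.array([0.499,0.147]); YAW=-0.2
cx_=np.array([np.cos(YAW),np.sin(YAW)]); cy_=np.array([-np.sin(YAW),np.cos(YAW)])
def go(P,yaw=None):
    s=read_state(); M=Rm(s["tcp_rot"]); d=M.T@(np.asarray(P)-s["eef_pos"]); print("tool shift cm",(d*100).round(2))
def st():
    s=read_state(); M=Rm(s["tcp_rot"]); e=s["eef_pos"]; r=e[:2]-ST
    print("t",round(s["clock"],2),"tcp",e.round(4),"carr",(r@cx_).round(4),(r@cy_).round(4),"toolx yaw",np.degrees(np.arctan2(M[1,0],M[0,0])).round(2),"tz",M[:,2].round(4),"F",s["wrist_force"].round(1),"w",round(s["width"],4),"q",s["q"].round(2))
E
python3 - <<'E'
from h import *
st(); a=ST-.03*cx_; go([*a,.32])
E
```

```text
t 3.8 tcp [ 0.3929 -0.149   0.3227] carr -0.0452 -0.3112 toolx yaw 78.63 tz [ 0.0016  0.0015 -1.    ] F [-0.9  0.3 -0.1] w 0.0001 q [-0.42 -0.28  1.98  0.    1.44 -0.23]
tool shift cm [31.11  1.57  0.33]
```

apply_moves([
  [4, 0.2, 0, 0, 0, 0, -1],
  [4, 0.2, 0, 0, 0, 0, -1],
  [4, 0.2, 0, 0, 0, 0, -1],
  [4, 0.2, 0, 0, 0, 0, -1],
  [4, 0.2, 0, 0, 0, 0, -1],
  [4, 0.2, 0, 0, 0, 0, -1],
  [4, 0.2, 0, 0, 0, 0, -1],
  [3, 0, 2, 0, 0, 0, -1],
  [0, 0, 3, 0, 0, 0, -1],
  [0, 0, 3, 0, 0, 0, -1],
  [0, 0, 2.7, 0, 0, 0, -1],
  [0, 0, 0, 0, 0, 0, -1],
])

```text
clock: 5.0
eef_pos: [0.4658, 0.1465, 0.2108]
tcp_rot: [-0.002, 0.776, 0.631, -0.004]
wrist_force: [-0.6, 0.4, -0.7]
width: -0.0004
```

```bash
python3 - <<'E'
from h import *
st()
s=camera("scene");t=camera("top");crop(s,200,80,340,230,4,"s3.png");crop(t,160,140,300,270,4,"t3.png")
print(proj(s,read_state()["eef_pos"]),proj(t,read_state()["eef_pos"]))
E
```

```text
t 5.0 tcp [0.4658 0.1465 0.2108] carr -0.0324 -0.0071 toolx yaw 78.3 tz [-0.0083 -0.0026 -1.    ] F [-0.6  0.4 -0.7] w -0.0004 q [ 0.25 -0.07  2.01 -0.    1.21  0.46]
[251.56784244 156.22943471] [221.71252492 227.40213906]
```

View pics/s3.png

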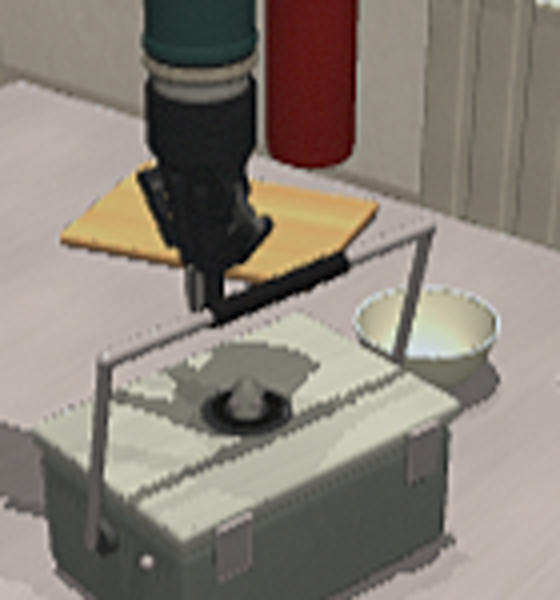

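View pics/t3.png

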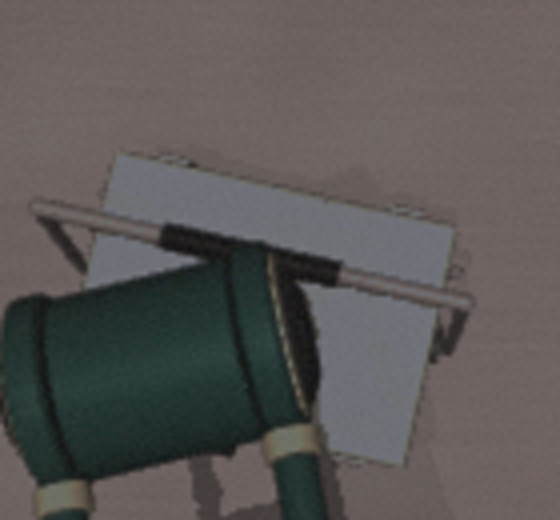

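apply_moves([
  [0.7, 2, 0, 0, 0, 0, -1],
  [0, 2, 0, 0, 0, 0, -1],
  [0, 2, 0, 0, 0, 0, -1],
  [0, 1.4, 0.5, 0, 0, 0, -1],
  [0, 1.4, 0.6, 0, 0, 0, -1],
  [0, 1.4, 0.6, 0, 0, 0, -1],
  [0, 1.4, 0.6, 0, 0, 0, -1],
  [0, 1.4, 0.7, 0, 0, 0, -1],
  [0, 0, 0, 0, 0, 0, -1],
])

```text
clock: 6.0
eef_pos: [0.5984, 0.1276, 0.1832]
tcp_rot: [-0.0, 0.776, 0.631, -0.001]
wrist_force: [-0.1, 0.8, 0.1]
width: -0.0001
```

```bash
python3 - <<'E'
from h import *
st()
s=camera("scene");t=camera("top");crop(s,200,80,340,230,4,"s4.png");crop(t,160,120,300,270,4,"t4.png")
E
```

```text
t 6.0 tcp [0.5984 0.1276 0.1832] carr 0.1012 0.0008 toolx yaw 78.28 tz [-1.4e-03 -9.0e-04 -1.0e+00] F [-0.1  0.8  0.1] w -0.0001 q [ 0.17  0.18  1.8  -0.    1.17  0.37]
```

View pics/s4.png

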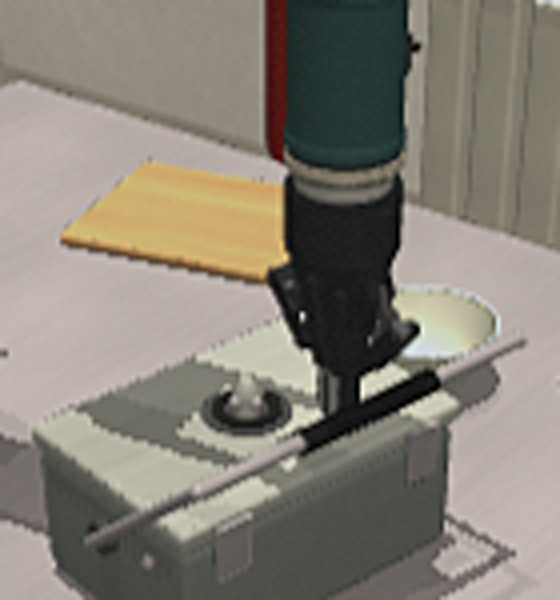

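View pics/t4.png

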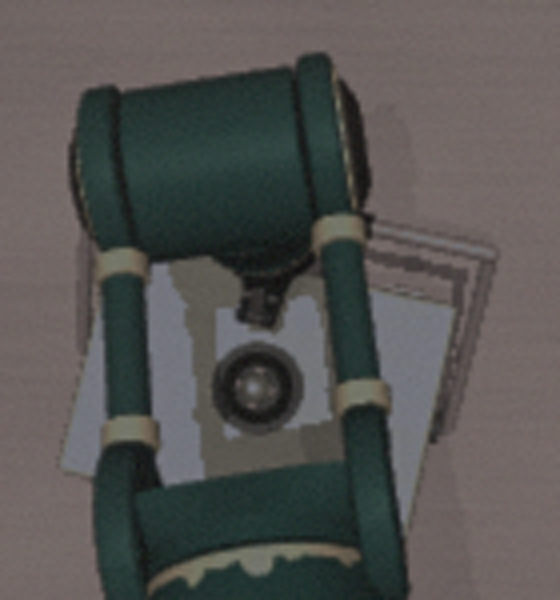

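apply_moves([
  [0, 0.7, 0.7, 0, 0, 0, -1],
  [0, 0.7, 0.7, 0, 0, 0, -1],
  [0, 0.7, 0.8, 0, 0, 0, -1],
  [0, 0, 0, 0, 0, 0, -1],
  [0, -0.6, -3, 0, 0, 0, -1],
  [0, 0, -3, 0, 0, 0, -1],
  [0, 2.2, 0, 0, 0, 0, -1],
  [0, 1.2, 0, 0, 0, 0, -1],
  [0, 0, 0, 0, 0, 0, -1],
])

```text
clock: 7.0
eef_pos: [0.6467, 0.1179, 0.223]
tcp_rot: [0.0, 0.776, 0.631, 0.0]
wrist_force: [0.3, -0.0, -0.5]
width: -0.0
```

```bash
python3 - <<'E'
from h import *
st()
s=camera("scene");crop(s,200,80,340,230,4,"s5.png")
E
```

```text
t 7.0 tcp [0.6467 0.1179 0.223 ] carr 0.1505 0.0008 toolx yaw 78.26 tz [ 6.e-04 -4.e-04 -1.e+00] F [ 0.3 -0.  -0.5] w -0.0 q [ 0.14  0.24  1.65 -0.    1.25  0.35]
```

View pics/s5.png

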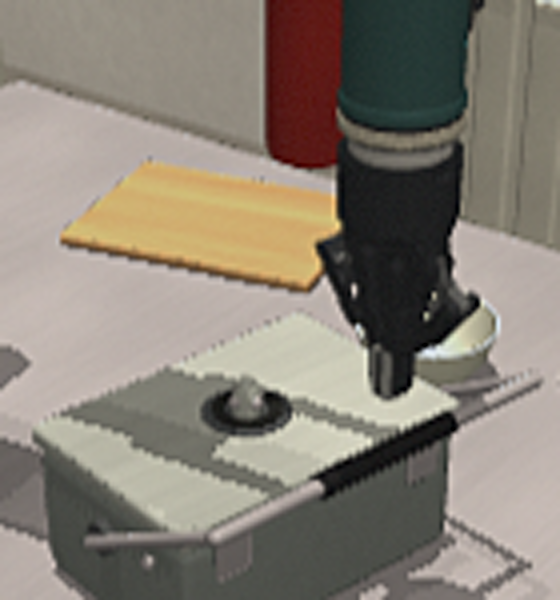

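```bash
cat >> h.py <<'E'
def bar(th): return np.array([*(ST+0.17*np.sin(th)*cx_),0.085+0.17*np.cos(th)])
E
python3 - <<'E'
from h import *
s=camera("scene")
for th in np.arange(.9,1.55,.05): print(round(th,2),proj(s,bar(th)).round(1),bar(th).round(3))
E
```

```text
0.9 [291.7 186. ] [0.63  0.121 0.191]
0.95 [292.9 188.9] [0.635 0.12  0.184]
1.0 [294.1 191.8] [0.639 0.119 0.177]
1.05 [295.1 194.8] [0.644 0.118 0.17 ]
1.1 [296.1 197.7] [0.647 0.117 0.162]
1.15 [296.9 200.6] [0.651 0.116 0.154]
1.2 [297.7 203.6] [0.654 0.116 0.147]
1.25 [298.3 206.4] [0.657 0.115 0.139]
1.3 [298.8 209.3] [0.66  0.114 0.13 ]
1.35 [299.3 212.1] [0.662 0.114 0.122]
1.4 [299.6 214.8] [0.663 0.114 0.114]
1.45 [299.8 217.5] [0.664 0.113 0.105]
1.5 [299.9 220.1] [0.665 0.113 0.097]
```

apply_moves([
  [0, 0, 3, 0, 0, 0, -1],
  [0, 0.3, 1, 0, 0, 0, -1],
  [0, 0.2, 1, 0, 0, 0, -1],
  [0, 0.2, 1, 0, 0, 0, -1],
  [0, 0.2, 1, 0, 0, 0, -1],
  [0, 0.2, 1, 0, 0, 0, -1],
  [0, 0.2, 1, 0, 0, 0, -1],
  [0, 0.1, 1, 0, 0, 0, -1],
  [0, 0.1, 1, 0, 0, 0, -1],
  [0, 0, 0, 0, 0, 0, -1],
])

```text
clock: 8.1
eef_pos: [0.658, 0.1152, 0.1105]
tcp_rot: [-0.001, 0.775, 0.631, -0.002]
wrist_force: [-0.4, 0.4, -0.6]
width: -0.0002
```

```bash
python3 - <<'E'
from h import *
st()
s=camera("scene");crop(s,200,80,340,250,4,"s6.png")
E
```

```text
t 8.1 tcp [0.658  0.1152 0.1105] carr 0.1622 0.0005 toolx yaw 78.3 tz [-5.2e-03 -4.0e-04 -1.0e+00] F [-0.4  0.4 -0.6] w -0.0002 q [0.14 0.35 1.73 0.   1.07 0.34]
```

View pics/s6.png

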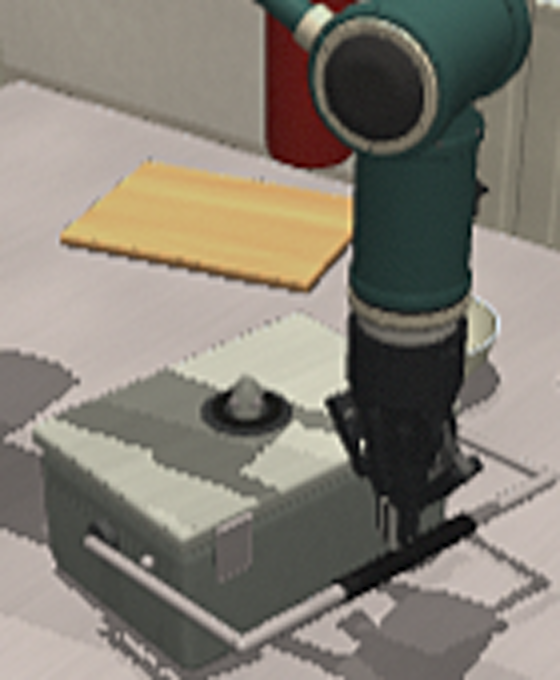

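apply_moves([
  [0, 0.3, 0.3, 0, 0, 0, -1],
  [0, 0, 0.3, 0, 0, 0, -1],
  [0, 0, 0, 0, 0, 0, -1],
])

```text
clock: 8.45
eef_pos: [0.6628, 0.1148, 0.1069]
tcp_rot: [-0.0, 0.775, 0.631, -0.0]
wrist_force: [-0.9, -0.3, 0.2]
width: -0.0003
```

```bash
python3 - <<'E'
from h import *
st()
s=camera("scene");crop(s,200,130,340,250,5,"s7.png")
E
```

```text
t 8.45 tcp [0.6628 0.1148 0.1069] carr 0.1669 0.001 toolx yaw 78.31 tz [-7.e-04 -0.e+00 -1.e+00] F [-0.9 -0.3  0.2] w -0.0003 q [0.13 0.36 1.72 0.   1.06 0.34]
```

View pics/s7.png

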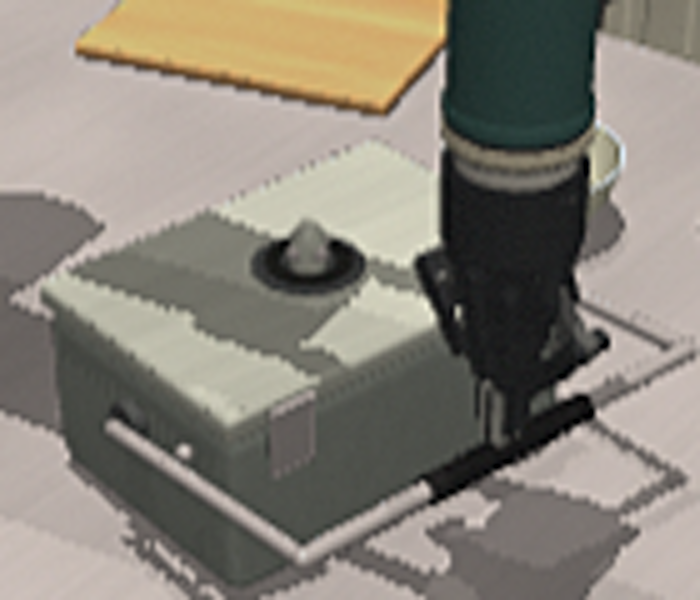

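apply_moves([
  [0, 0, 0.2, 0, 0, 0, -1],
  [0, 0, 0.2, 0, 0, 0, -1],
  [0, 0, 0, 0, 0, 0, -1],
  [0, 0, 0, 0, 0, 0, -1],
])

```text
clock: 8.9
eef_pos: [0.6635, 0.1149, 0.1059]
tcp_rot: [0.0, 0.775, 0.631, 0.001]
wrist_force: [-4.3, -1.3, 9.6]
width: -0.0001
```

apply_moves([
  [0, 0, -3, 0, 0, 0, -1],
  [0, 0, -5, 0, 0, 0, -1],
  [0, 0, -5, 0, 0, 0, -1],
  [-3.7, -0.9, -1, 0, 0, 0, -1],
  [-3.7, -0.9, 0, 0, 0, 0, -1],
  [-3.7, -0.9, 0, 0, 0, 0, -1],
  [-3.7, -0.9, 0, 0, 0, 0, -1],
  [-3.7, -0.9, 0, 0, 0, 0, -1],
  [-3.7, -0.9, 0, 0, 0, 0, 1],
  [-3.7, -0.9, 0, 0, 0, 0, 1],
  [-3.7, -0.9, 0, 0, 0, 0, 1],
  [-3.7, -0.9, 0, 0, 0, 0, 1],
])

```text
clock: 10.1
eef_pos: [0.5154, -0.1961, 0.2435]
tcp_rot: [0.0, 0.775, 0.631, 0.0]
wrist_force: [-0.3, -0.2, -0.3]
width: 0.0582
```

```bash
python3 - <<'E'
from h import *
st()
s=camera("scene");t=camera("top")
cv2.imwrite("pics/s8.png",s["frame"]); cv2.imwrite("pics/t8.png",t["frame"])
for l in ["stud_top","stud_foot","handle_bar","cap_center"]:
  for c in(s,t):
    print(l,[(np.round(d["location"],3).tolist(),round(d["p"],2)) for d in search_frame(c,l)])
print(proj(s,bar(1.49)),proj(s,read_state()["eef_pos"]),proj(t,read_state()["eef_pos"]))
crop(s,120,140,340,340,3.5,"s8c.png")
E
```

```text
t 10.1 tcp [ 0.5154 -0.1961  0.2435] carr 0.0842 -0.333 toolx yaw 78.32 tz [ 7.e-04 -3.e-04 -1.e+00] F [-0.3 -0.2 -0.3] w 0.0582 q [-0.41  0.02  1.86  0.    1.26 -0.2 ]
stud_top [([0.551, 0.106, 0.124], 0.9)]
stud_top [([0.509, 0.145, 0.135], 0.83)]
stud_foot [([0.556, 0.098, 0.127], 0.73)]
stud_foot [([0.511, 0.149, 0.139], 0.87)]
handle_bar [([0.657, 0.082, 0.101], 0.58)]
handle_bar [([0.649, 0.113, 0.099], 0.64)]
cap_center [([0.531, -0.286, 0.044], 0.92), ([0.528, -0.203, 0.035], 0.85), ([0.508, -0.126, 0.027], 0.7)]
cap_center [([0.512, -0.191, 0.039], 0.51)]
[299.84616485 219.57202625] [172.28329062 209.81378638] [349.80994388 211.33119229]
```

View pics/s8c.png

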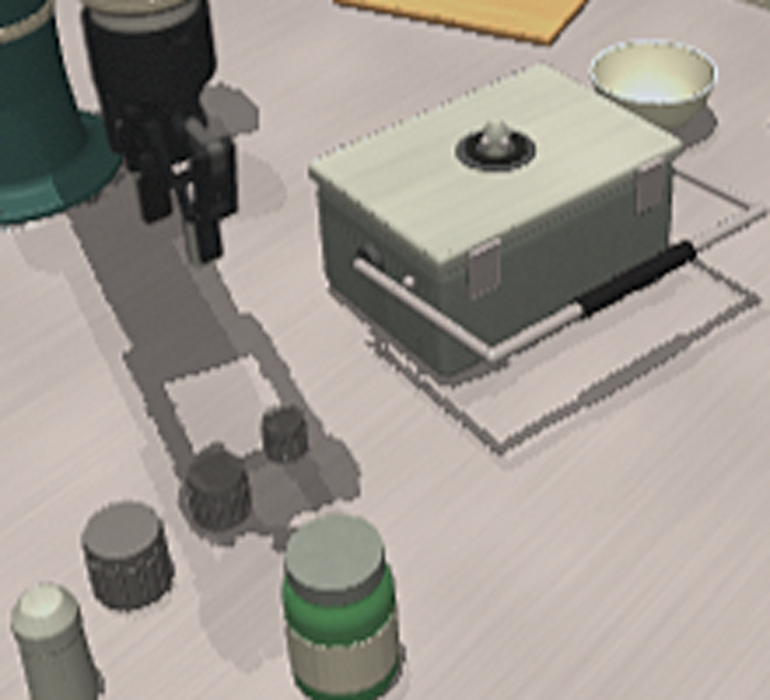

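View pics/t8.png

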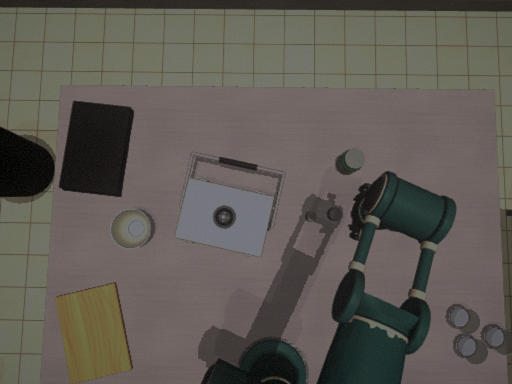

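```bash
cat >> h.py <<'E'
def sil(c,x,y,z0,r,h):
    a=np.linspace(0,2*np.pi,60); pts=np.array([proj(c,[x+r*np.cos(t),y+r*np.sin(t),z]) for z in(z0,z0+h) for t in a])
    m=np.zeros((384*8,512*8),np.uint8); cv2.fillConvexPoly(m,cv2.convexHull(((pts+.5)*8).astype(np.int32)),1)
    M=cv2.moments(m,True); return np.array([M["m10"]/M["m00"]/8-.5,M["m01"]/M["m00"]/8-.5])
E
python3 - <<'E'
from h import *
from scipy.optimize import least_squares
s=camera("scene");t=camera("top")
A=np.array([182.3,279.5]);B=np.array([334.0,213.6])
for w in ((1,0),(0,1),(1,1)):
    f=lambda p:np.r_[w[0]*(sil(s,*p,0,.021,.042)-A),w[1]*(sil(t,*p,0,.021,.042)-B)]
    r=least_squares(f,[.515,-.195],diff_step=.005); print(w,r.x.round(4),r.fun.round(2))
E
```

```text
(1, 0) [ 0.5151 -0.1956] [-0. -0. -0. -0.]
(0, 1) [ 0.5145 -0.1973] [-0.  0.  0. -0.]
(1, 1) [ 0.515  -0.1962] [-0.24  0.12 -0.33 -0.16]
```

apply_moves([
  [0, 0, 4, 0, 0, 0, 1],
  [0, 0, 4, 0, 0, 0, 1],
  [0, 0, 4, 0, 0, 0, 1],
  [0, 0, 4, 0, 0, 0, 1],
  [0, 0, 4, 0, 0, 0, 1],
  [0, 0, 2, 0, 0, 0, 1],
  [0, 0, 1.4, 0, 0, 0, 1],
  [0, 0, 0, 0, 0, 0, 1],
])

```text
clock: 11.5
eef_pos: [0.5148, -0.1939, 0.0073]
tcp_rot: [-0.002, 0.775, 0.632, -0.001]
wrist_force: [-0.8, 0.3, 1.4]
width: 0.0854
```

```bash
python3 - <<'E'
from h import *
st(); go([.515,-.1962,.009])
s=camera("scene");crop(s,120,190,260,330,5,"s9.png")
E
```

```text
t 11.5 tcp [ 0.5148 -0.1939  0.0073] carr 0.0832 -0.331 toolx yaw 78.34 tz [-0.0037  0.0016 -1.    ] F [-0.8  0.3  1.4] w 0.0854 q [-0.41  0.28  2.05  0.    0.82 -0.2 ]
tool shift cm [-0.22  0.06 -0.17]
```

View pics/s9.png

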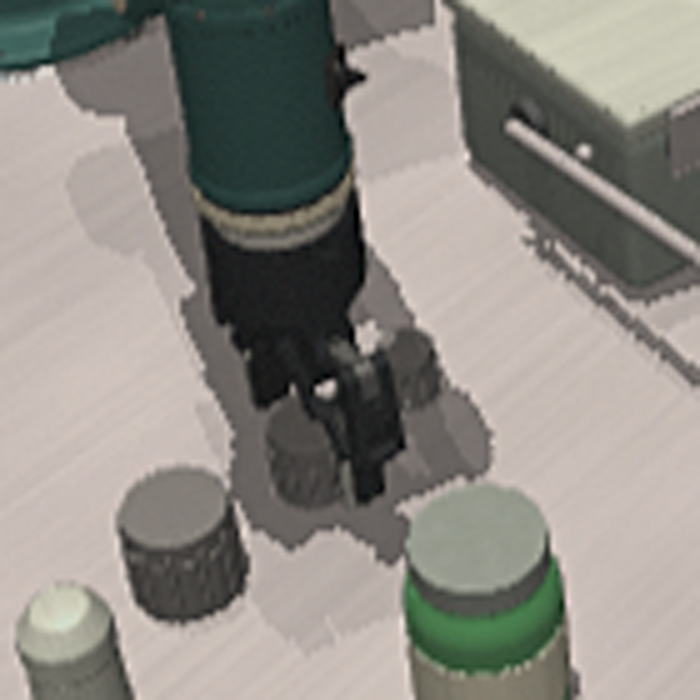

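apply_moves([
  [-0.2, 0, -0.15, 0, 0, 0, 1],
  [0, 0, 0, 0, 0, 0, 1],
])

```text
clock: 11.75
eef_pos: [0.5177, -0.1978, 0.0129]
tcp_rot: [0.002, 0.775, 0.631, 0.001]
wrist_force: [0.4, -0.2, -0.4]
width: 0.0853
```

```bash
python3 - <<'E'
from h import *
st(); go([.515,-.1962,.009])
E
```

```text
t 11.75 tcp [ 0.5177 -0.1978  0.0129] carr 0.0868 -0.3342 toolx yaw 78.31 tz [ 0.0037 -0.0017 -1.    ] F [ 0.4 -0.2 -0.4] w 0.0853 q [-0.41  0.27  2.04 -0.    0.82 -0.21]
tool shift cm [ 0.1  -0.3   0.39]
```

apply_moves([
  [0, 0, 0, 0, 0, 0, 1],
  [0, 0, 0, 0, 0, 0, 1],
  [0, 0, 0, 0, 0, 0, 1],
  [0, 0, 0, 0, 0, 0, 1],
])

```text
clock: 12.15
eef_pos: [0.5159, -0.1969, 0.011]
tcp_rot: [0.0, 0.775, 0.631, 0.0]
wrist_force: [-0.4, -0.1, 1.0]
width: 0.0859
```

```bash
python3 - <<'E'
from h import *
st(); go([.515,-.1962,.009])
E
```

```text
t 12.15 tcp [ 0.5159 -0.1969  0.011 ] carr 0.0848 -0.3336 toolx yaw 78.31 tz [ 2.e-04 -1.e-04 -1.e+00] F [-0.4 -0.1  1. ] w 0.0859 q [-0.41  0.27  2.05  0.    0.82 -0.21]
tool shift cm [ 0.05 -0.1   0.2 ]
```

apply_moves([
  [0, -0.1, 0.2, 0, 0, 0, 1],
  [0, 0, 0, 0, 0, 0, -1],
  [0, 0, 0, 0, 0, 0, -1],
  [0, 0, 0, 0, 0, 0, -1],
  [0, 0, 0, 0, 0, 0, -1],
  [0, 0, 0, 0, 0, 0, -1],
  [0, 0, 0, 0, 0, 0, -1],
  [0, 0, 0, 0, 0, 0, -1],
], force=60)

```text
clock: 12.95
eef_pos: [0.5151, -0.1967, 0.009]
tcp_rot: [0.0, 0.775, 0.631, 0.0]
wrist_force: [0.6, 0.2, 1.9]
width: 0.0406
```

```bash
python3 - <<'E'
from h import *
st()
s=camera("scene");crop(s,120,190,260,330,5,"s10.png")
E
```

```text
t 12.95 tcp [ 0.5151 -0.1967  0.009 ] carr 0.0841 -0.3336 toolx yaw 78.31 tz [ 5.e-04 -2.e-04 -1.e+00] F [0.6 0.2 1.9] w 0.0406 q [-0.41  0.27  2.05  0.    0.82 -0.21]
```

View pics/s10.png

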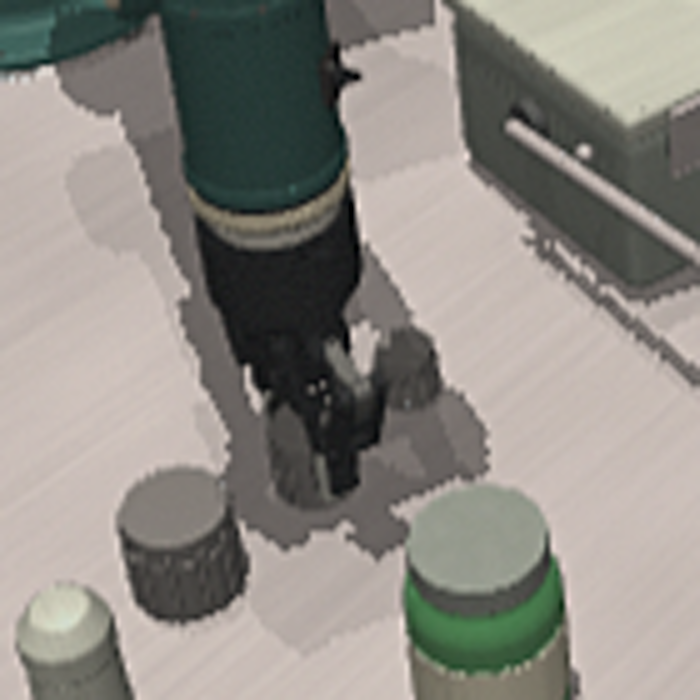

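apply_moves([
  [0, 0, -2, 0, 0, 0, -1],
  [0, 0, -4, 0, 0, 0, -1],
  [0, 0, -4, 0, 0, 0, -1],
  [0, 0, -4, 0, 0, 0, -1],
  [0, 0, -4, 0, 0, 0, -1],
  [0, 0, -3, 0, 0, 0, -1],
  [1.8, -0.4, 0, 0, 0, 0, -1],
  [3, -0.8, 0, 0, 0, 0, -1],
  [4, -1, 0, 0, 0, 0, -1],
  [4, -1, 0, 0, 0, 0, -1],
  [4, -1, 0, 0, 0, 0, -1],
  [4, -1, 0, 0, 0, 0, -1],
])

```text
clock: 14.2
eef_pos: [0.5052, 0.0191, 0.2183]
tcp_rot: [-0.0, 0.776, 0.631, -0.0]
wrist_force: [0.9, 0.5, -0.2]
width: 0.0408
```

apply_moves([
  [4, -1, 0, 0, 0, 0, -1],
  [4, -1, 0, 0, 0, 0, -1],
  [3, -0.8, 0, 0, 0, 0, -1],
  [1.6, -0.4, 0, 0, 0, 0, -1],
  [0, 0, 0, 0, 0, 0, -1],
  [0, 0, 0, 0, 0, 0, -1],
  [0, 0, 0, 0, 0, 0, -1],
  [0, 0, 0, 0, 0, 0, -1],
])

```text
clock: 15.0
eef_pos: [0.5003, 0.1464, 0.2186]
tcp_rot: [0.0, 0.776, 0.631, -0.0]
wrist_force: [-0.6, -0.8, -0.7]
width: 0.0408
```

```bash
python3 - <<'E'
from h import *
st()
s=camera("scene");t=camera("top");crop(s,210,120,310,220,7,"s11.png");crop(t,180,170,270,260,7,"t11.png");np.savez("sh11.npz",s=s["frame"],t=t["frame"])
print(proj(s,read_state()["eef_pos"]))
for l in["stud_top","seal","cap_center"]:
  for c,n in((s,"s"),(t,"t")):
    for d in trace(c,l)[:2]:
        m=d["mask"];ys,xs=np.where(m);print(n,l,round(d["p"],2),xs.mean().round(1),ys.mean().round(1),xs.min(),xs.max(),ys.min(),ys.max())
E
```

```text
t 15.0 tcp [0.5003 0.1464 0.2186] carr 0.0014 -0.0003 toolx yaw 78.23 tz [-3.e-04 -3.e-04 -1.e+00] F [-0.6 -0.8 -0.7] w 0.0408 q [ 0.24 -0.02  1.94 -0.    1.22  0.44]
[259.94675579 158.57314181]
s stud_top 0.65 263.9 201.4 208 338 158 246
t stud_top 0.75 240.7 206.5 183 284 152 256
s seal 0.47 257.9 155.4 253 267 145 164
s cap_center 0.86 156.0 298.5 144 168 284 313
s cap_center 0.22 306.8 162.2 289 324 151 176
t cap_center 0.63 360.8 213.9 351 371 206 222
t cap_center 0.41 310.2 216.5 305 315 212 221
```

View pics/s11.png

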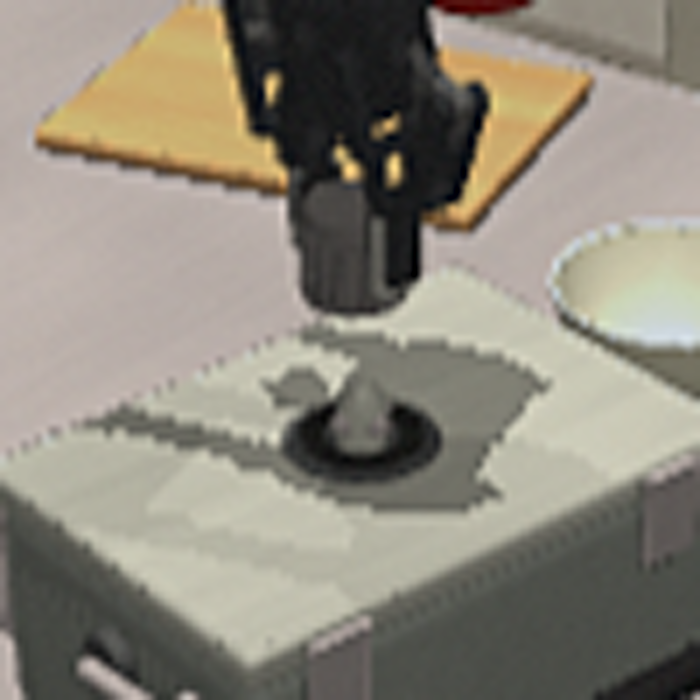

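View pics/t11.png

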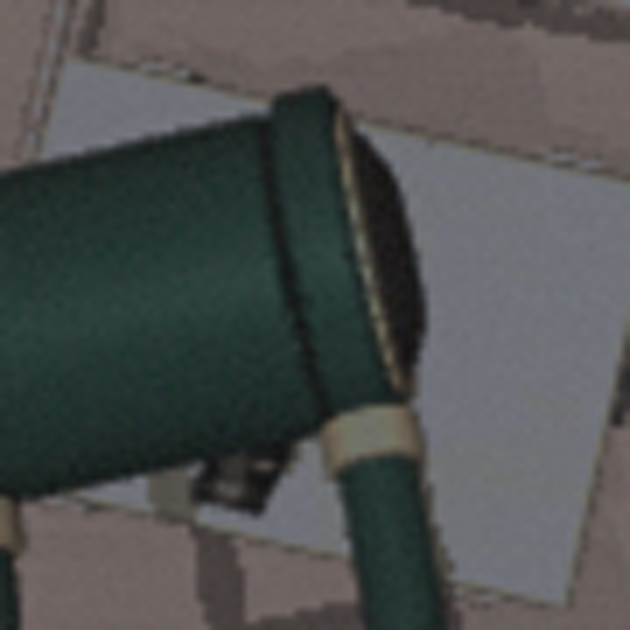

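```bash
cat > ring.py <<'E'
from h import *
s=camera("scene");t=camera("top")
def ring(c,img,box,z,thr,name):
    x0,y0,x1,y1=box; g=cv2.cvtColor(img[y0:y1,x0:x1],cv2.COLOR_BGR2GRAY); k=8
    G=cv2.resize(g,None,fx=k,fy=k,interpolation=cv2.INTER_CUBIC)
    m=(G<thr).astype(np.uint8); cs,_=cv2.findContours(m,cv2.RETR_EXTERNAL,cv2.CHAIN_APPROX_NONE); cn=max(cs,key=cv2.contourArea)
    h=cv2.convexHull(cn); (ex,ey),ax,an=cv2.fitEllipse(cn); 
    u=(ex+.5)/k-.5+x0; v=(ey+.5)/k-.5+y0
    P=onz(c,u,v,z); print(name,"ctr",round(u,2),round(v,2),"axes px",np.round(np.array(ax)/k,2),"world",P.round(4), "minmax",g.min(),g.max())
    o=cv2.cvtColor(G,cv2.COLOR_GRAY2BGR);cv2.drawContours(o,[cn],-1,(0,0,255),1);cv2.imwrite("pics/"+name+".png",o)
s8=cv2.imread("pics/s8.png");t8=cv2.imread("pics/t8.png")
for thr in(80,95,110): ring(s,s8,(240,165,282,195),.139,thr,f"rs{thr}")
for thr in(60,75,90): ring(t,t8,(206,200,242,234),.139,thr,f"rt{thr}")
E
python3 ring.py
```

```text
rs80 ctr 261.6 182.73 axes px [10.86 19.56] world [0.5048 0.1471 0.139 ] minmax 18 216
rs95 ctr 261.28 182.81 axes px [10.9  21.85] world [0.5043 0.1461 0.139 ] minmax 18 216
rs110 ctr 261.2 182.93 axes px [11.1  22.47] world [0.5046 0.1455 0.139 ] minmax 18 216
rt60 ctr 223.8 216.62 axes px [19.02 19.28] world [0.4988 0.1505 0.139 ] minmax 28 123
rt75 ctr 223.97 216.56 axes px [21.92 22.13] world [0.4989 0.15   0.139 ] minmax 28 123
rt90 ctr 223.96 216.56 axes px [22.71 22.97] world [0.4989 0.15   0.139 ] minmax 28 123
```

```bash
cat > ov.py <<'E'
from h import *
def circ(c,x,y,z,r,n=80): return np.array([proj(c,[x+r*np.cos(a),y+r*np.sin(a),z]) for a in np.linspace(0,2*np.pi,n)])
def overlay(c,img,box,k,shapes,name):
    x0,y0,x1,y1=box; o=cv2.resize(img[y0:y1,x0:x1],None,fx=k,fy=k,interpolation=cv2.INTER_CUBIC)
    for pts,col in shapes:
        q=((pts+.5-[x0,y0])*k).astype(np.int32); cv2.polylines(o,[q.reshape(-1,1,2)],False,col,1)
    cv2.imwrite("pics/"+name,o)
def stud(c,x,y,col): return [(circ(c,x,y,z,r),col) for z,r in((.135,.032),(.14,.026),(.154,.0115),(.164,.004))]
E
python3 - <<'E'
from ov import *
s=camera("scene");t=camera("top");d=np.load("sh11.npz")
cap=[(circ(s,.5003,.1469,z,.021),(0,255,0)) for z in(.2096,.2516)]
overlay(s,d["s"],(230,125,295,200),9,cap+stud(s,.4995,.150,(0,0,255)),"o1.png")
overlay(t,cv2.imread("pics/t8.png"),(195,190,253,245),10,stud(t,.4995,.150,(0,0,255)),"o2.png")
E
```

```text
(no output)
```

View pics/o1.png

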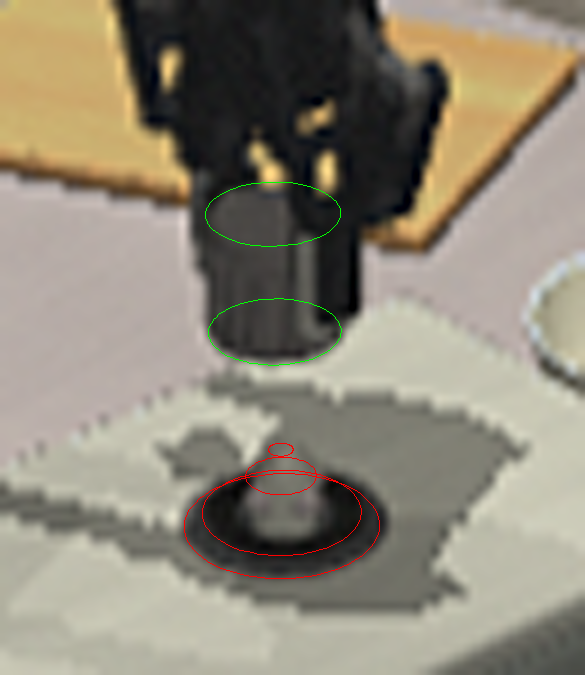

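View pics/o2.png

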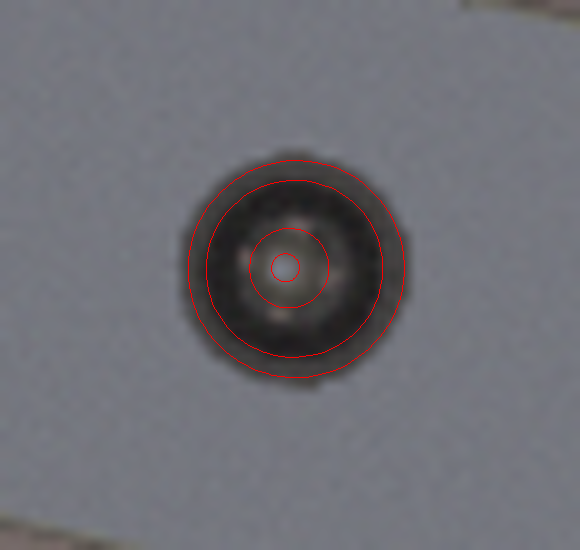

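```bash
python3 - <<'E'
from ov import *
s=camera("scene")
p=proj(s,[.4995,.15,.135]); print(p)
for du,dv in((.5,0),(0,-.35),(.5,-.35)): print(du,dv,(onz(s,p[0]+du,p[1]+dv,.135)-[.4995,.15,.135]).round(4))
d=np.load("sh11.npz")
cap=[(circ(s,.5003,.1469,z,.021),(0,255,0)) for z in(.2096,.2516)]
overlay(s,d["s"],(230,125,295,200),9,cap+stud(s,.5005,.1515,(0,0,255)),"o3.png")
overlay(s,cv2.imread("pics/s8.png"),(235,160,290,200),10,stud(s,.5005,.1515,(0,0,255)),"o4.png")
E
```

```text
[260.82911411 182.85577695]
0.5 0 [0.0012 0.0009 0.    ]
0 -0.35 [-0.0012  0.0015  0.    ]
0.5 -0.35 [-0.      0.0024  0.    ]
```

View pics/o4.png

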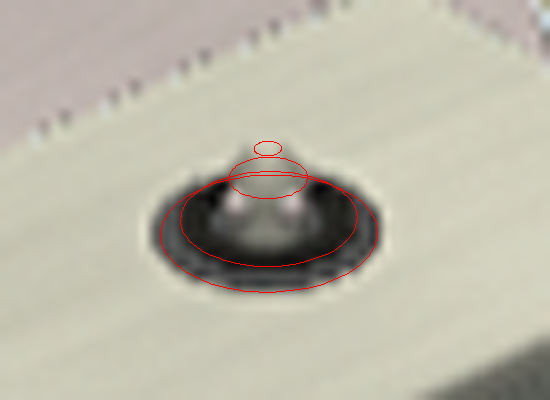

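apply_moves([
  [0.34, -0.12, 0, 0, 0, 0, -1],
  [0, 0, 1.5, 0, 0, 0, -1],
  [0, 0, 1.5, 0, 0, 0, -1],
  [0, 0, 1, 0, 0, 0, -1],
  [0, 0, 0.8, 0, 0, 0, -1],
  [0, 0, 0, 0, 0, 0, -1],
  [0, 0, 0, 0, 0, 0, -1],
  [0, 0, 0, 0, 0, 0, -1],
  [0, 0, 0, 0, 0, 0, -1],
], force=90)

```text
clock: 16.55
eef_pos: [0.5004, 0.1512, 0.1716]
tcp_rot: [0.0, 0.775, 0.631, 0.001]
wrist_force: [0.3, 0.6, -0.5]
width: 0.0406
```

```bash
python3 - <<'E'
from ov import *
st()
s=camera("scene"); e=read_state()["eef_pos"]
cap=[(circ(s,e[0],e[1]+.0005,e[2]-.009+z,.021),(0,255,0)) for z in(0,.042)]
overlay(s,s["frame"],(230,135,295,200),9,cap+stud(s,.4997,.1505,(0,0,255)),"o5.png")
E
```

```text
t 16.55 tcp [0.5004 0.1512 0.1716] carr 0.0005 0.0043 toolx yaw 78.31 tz [ 1.4e-03  3.0e-04 -1.0e+00] F [ 0.3  0.6 -0.5] w 0.0406 q [ 0.25  0.02  1.99 -0.    1.13  0.45]
```

View pics/o5.png

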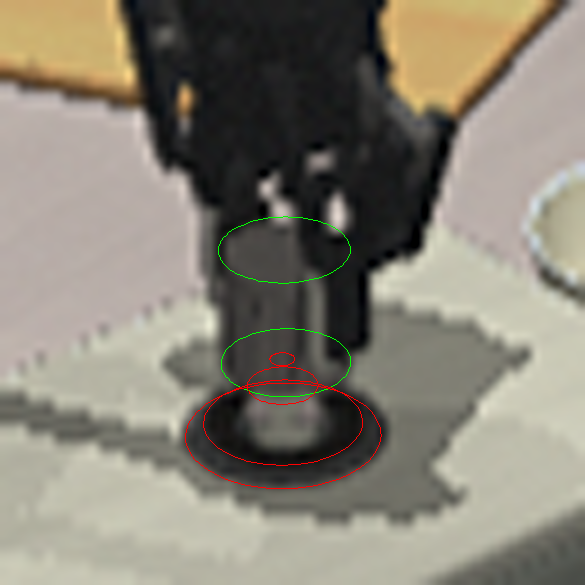

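apply_moves([
  [0, 0, 0.3, 0, 0, 0, -1],
  [0, 0, 0.3, 0, 0, 0, -1],
  [0, 0, 0.3, 0, 0, 0, -1],
  [0, 0, 0, 0, 0, 0, -1],
  [0, 0, 0, 0, 0, 0, -1],
  [0, 0, 0, 0, 0, 0, -1],
])

```text
clock: 17.2
eef_pos: [0.4997, 0.151, 0.1617]
tcp_rot: [-0.0, 0.775, 0.631, -0.0]
wrist_force: [-0.3, 0.3, 0.1]
width: 0.0401
```

```bash
python3 - <<'E'
from h import *
st()
E
```

```text
t 17.2 tcp [0.4997 0.151  0.1617] carr -0.0001 0.0041 toolx yaw 78.31 tz [-2.e-04 -1.e-04 -1.e+00] F [-0.3  0.3  0.1] w 0.0401 q [ 0.25  0.03  2.   -0.    1.11  0.45]
```

apply_moves([
  [0, 0, 0.2, 0, 0, 0, -1],
  [0, 0, 0.2, 0, 0, 0, -1],
  [0, 0, 0.2, 0, 0, 0, -1],
  [0, 0, 0, 0, 0, 0, -1],
  [0, 0, 0, 0, 0, 0, -1],
], force=110)

```text
clock: 17.7
eef_pos: [0.5005, 0.1513, 0.1601]
tcp_rot: [0.0, 0.775, 0.631, 0.001]
wrist_force: [-7.8, -2.6, 21.2]
width: 0.0402
```

```bash
python3 - <<'E'
from h import *
st()
E
```

```text
t 17.7 tcp [0.5005 0.1513 0.1601] carr 0.0006 0.0045 toolx yaw 78.32 tz [ 1.7e-03  5.0e-04 -1.0e+00] F [-7.8 -2.6 21.2] w 0.0402 q [0.25 0.03 2.   0.   1.1  0.45]
```

apply_moves([
  [-0.08, -0.14, 0, 0, 0, 0, -1],
  [0, 0, 0, 0, 0, 0, -1],
  [0, 0, 0, 0, 0, 0, -1],
  [0, 0, 0, 0, 0, 0, -1],
])

```text
clock: 18.1
eef_pos: [0.5003, 0.1512, 0.1602]
tcp_rot: [0.001, 0.775, 0.631, 0.002]
wrist_force: [-5.3, -1.2, 18.4]
width: 0.0402
```

```bash
python3 - <<'E'
from ov import *
st()
s=camera("scene"); e=read_state()["eef_pos"];print(read_state()["ft_torque"].round(2))
cap=[(circ(s,e[0],e[1]+.0005,e[2]-.009+z,.021),(0,255,0)) for z in(0,.042)]
overlay(s,s["frame"],(230,135,295,200),9,cap+stud(s,.5,.151,(0,0,255))[:2],"o6.png")
E
```

```text
t 18.1 tcp [0.5003 0.1512 0.1602] carr 0.0005 0.0044 toolx yaw 78.31 tz [ 0.0049  0.0014 -1.    ] F [-5.3 -1.2 18.4] w 0.0402 q [0.25 0.03 2.01 0.   1.1  0.45]
[-0.1   1.06  0.03]
```

View pics/o6.png

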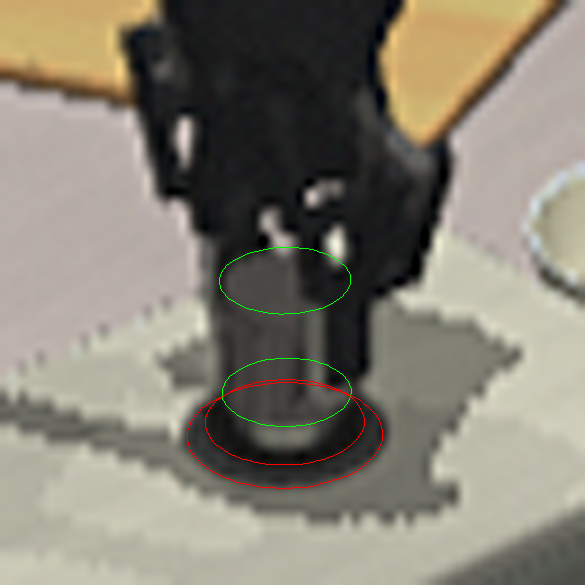

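apply_moves([
  [-0.05, -0.2, 0, 0, 0, 0, -1],
  [0, 0, 0, 0, 0, 0, -1],
  [0, 0, 0, 0, 0, 0, -1],
  [0, 0, 0, 0, 0, 0, -1],
])

```text
clock: 18.55
eef_pos: [0.4992, 0.1514, 0.1598]
tcp_rot: [0.001, 0.775, 0.631, 0.003]
wrist_force: [-1.7, 0.7, 13.4]
width: 0.0403
```

```bash
python3 - <<'E'
from h import *
st();print(read_state()["ft_torque"].round(2))
E
```

```text
t 18.55 tcp [0.4992 0.1514 0.1598] carr -0.0007 0.0044 toolx yaw 78.3 tz [ 0.0071  0.0022 -1.    ] F [-1.7  0.7 13.4] w 0.0403 q [0.25 0.03 2.01 0.   1.1  0.45]
[ 0.13  0.24 -0.  ]
```

apply_moves([
  [0, 0, 0.15, 0, 0, 0, -1],
  [0, 0, 0.15, 0, 0, 0, -1],
  [0, 0, 0, 0, 0, 0, -1],
  [0, 0, 0, 0, 0, 0, -1],
])

```text
clock: 18.95
eef_pos: [0.4986, 0.1513, 0.1551]
tcp_rot: [0.001, 0.775, 0.631, 0.003]
wrist_force: [1.5, 1.0, 1.2]
width: 0.0399
```

```bash
python3 - <<'E'
from h import *
st();print(read_state()["ft_torque"].round(2))
E
```

```text
t 18.95 tcp [0.4986 0.1513 0.1551] carr -0.0013 0.0041 toolx yaw 78.31 tz [ 0.0056  0.0018 -1.    ] F [1.5 1.  1.2] w 0.0399 q [0.25 0.03 2.02 0.   1.09 0.45]
[ 0.24 -0.3   0.03]
```

apply_moves([
  [0, 0, 0.2, 0, 0, 0, -1],
  [0, 0, 0.2, 0, 0, 0, -1],
  [0, 0, 0.2, 0, 0, 0, -1],
  [0, 0, 0, 0, 0, 0, -1],
  [0, 0, 0, 0, 0, 0, -1],
  [0, 0, 0, 0, 0, 0, -1],
])

```text
clock: 19.55
eef_pos: [0.4972, 0.1509, 0.1473]
tcp_rot: [0.0, 0.775, 0.631, 0.001]
wrist_force: [4.6, 2.2, 3.2]
width: 0.0398
```

```bash
python3 - <<'E'
from h import *
st();print(read_state()["ft_torque"].round(2))
E
```

```text
t 19.55 tcp [0.4972 0.1509 0.1473] carr -0.0026 0.0034 toolx yaw 78.31 tz [ 2.1e-03  8.0e-04 -1.0e+00] F [4.6 2.2 3.2] w 0.0398 q [0.25 0.04 2.02 0.   1.08 0.45]
[ 0.51 -0.63 -0.03]
```

apply_moves([
  [0.08, 0.14, 0.1, 0, 0, 0, -1],
  [0, 0, 0.1, 0, 0, 0, -1],
  [0, 0, 0.1, 0, 0, 0, -1],
  [0, 0, 0, 0, 0, 0, -1],
  [0, 0, 0, 0, 0, 0, -1],
  [0, 0, 0, 0, 0, 0, -1],
])

```text
clock: 20.15
eef_pos: [0.4973, 0.1509, 0.146]
tcp_rot: [-0.0, 0.775, 0.631, -0.0]
wrist_force: [-3.9, 1.1, 17.6]
width: 0.0399
```

```bash
python3 - <<'E'
from h import *
st();print(read_state()["ft_torque"].round(2))
E
```

```text
t 20.15 tcp [0.4973 0.1509 0.146 ] carr -0.0025 0.0035 toolx yaw 78.31 tz [-1.e-03 -2.e-04 -1.e+00] F [-3.9  1.1 17.6] w 0.0399 q [0.25 0.04 2.02 0.   1.08 0.45]
[0.06 0.77 0.04]
```

apply_moves([
  [0, -0.06, 0.1, 0, 0, 0, -1],
  [0, 0, 0, 0, 0, 0, -1],
  [0, 0, 0, 0, 0, 0, -1],
  [0, 0, 0, 0, 0, 0, -1],
  [0, 0, 0, 0, 0, 0, -1],
])

```text
clock: 20.65
eef_pos: [0.4973, 0.1509, 0.146]
tcp_rot: [0.0, 0.775, 0.631, 0.0]
wrist_force: [-5.6, -0.5, 20.8]
width: 0.0402
```

```bash
python3 - <<'E'
from ov import *
st()
s=camera("scene"); e=read_state()["eef_pos"]
cap=[(circ(s,e[0],e[1]+.0005,e[2]-.009+z,.021),(0,255,0)) for z in(0,.042)]
overlay(s,s["frame"],(230,135,295,200),9,cap,"o7.png"); crop(s,120,130,340,350,3,"s12.png")
E
```

```text
t 20.65 tcp [0.4973 0.1509 0.146 ] carr -0.0024 0.0035 toolx yaw 78.31 tz [ 4.e-04 -3.e-04 -1.e+00] F [-5.6 -0.5 20.8] w 0.0402 q [ 0.25  0.04  2.02 -0.    1.08  0.45]
```

View pics/o7.png

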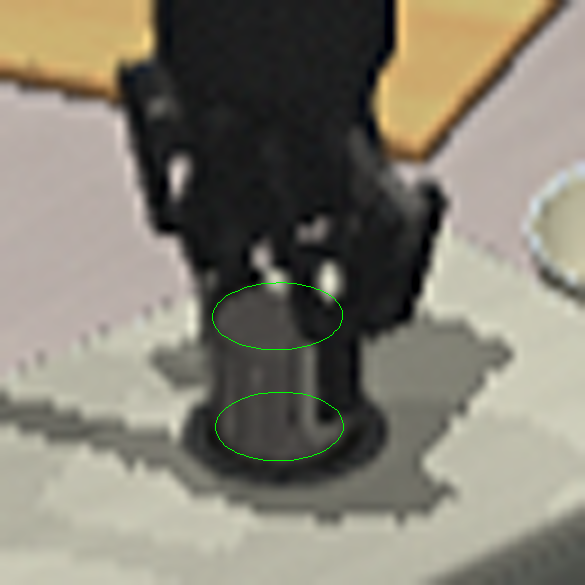

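View pics/s12.png

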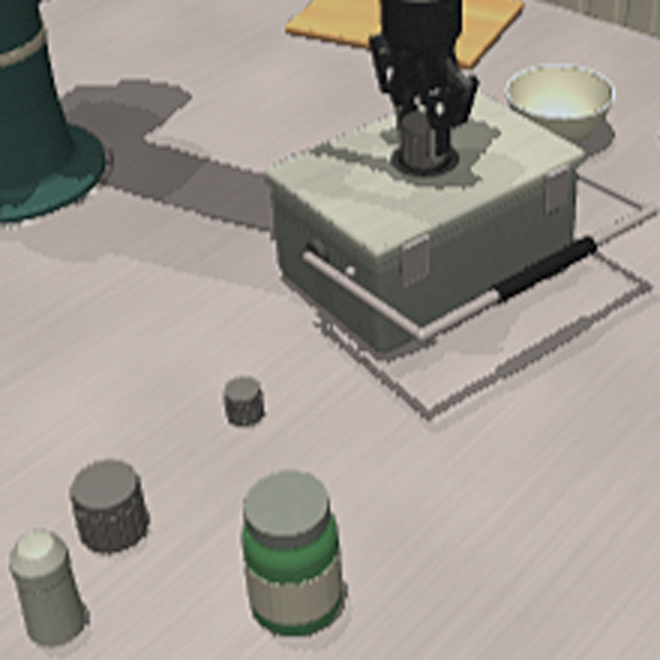

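```bash
python3 - <<'E'
from h import *
print(job_done()); st()
E
```

```text
the job is handed in; nothing more can be done
None
the job is handed in; nothing more can be done
```

The handle is down and the cap is clicked onto the stud with the gripper still pressing it. I handed the job in at about 21 s; no verdict comes back, so the final state rests on the checks below.

**Handle:** I pushed the bar over and down with shut fingers until it hit the end stop. The fingertips stopped at 106 mm, which puts the bar at about 97 mm, with 9.6 N at the stop. Later pictures show the arms lying past the catch balls.

**Cap:** Of the three caps, small at pixel (201, 263), middle at (182, 280) and large at (156, 298) in the scene picture, I took the middle one. It measured about 42–45 mm across, and the grip stopped at 40.6 mm.

**Fit:** The first press jammed off-centre at about 21 N, with 8 N sideways. I shifted it about 3 mm, after which it passed the peak at about 13 N and dropped, which I took as the click.

**Final check:** The gripper stayed at 146.0 mm while the force rose from 17.6 to 20.8 N. That puts the rim about 2 mm above the lid, hard home, if the cap has not slipped in the grip. The cap was gripped at the 110 N setting.

**What did not agree:**
- About 5.6 N of sideways force remained on the tool.
- The cap sits about 2 mm off the stud centre I measured in the camera pictures; the limit is 5 mm.
- The seal itself is hidden under the cap, so its squash is inferred from height and force only.

In the last picture the shaker, jar and bowl stood where they started.

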